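# Set out the polishing place

### The job

Set out the polishing place for the next stone: move the small blue bottle off the round coaster and stand it upright on the bench midway between coaster and felt pad, in line with their centres, then put the flat round tin in the middle of the coaster and lay the loupe flat on the middle of the tin's lid. Lay the thin sawn slab flat in the middle of the felt pad with its long side along the pad's long side. Leave the tall white bottle and the rough stone where they are.

Things in the scene. Friction and masses are not known exactly. Their poses are not given: they have to be found in the camera images.
- tin: flat round screw tin with a dark red lid and clear lower part, 62 mm across, 22 mm high; origin at the centre of its underside, z up
- loupe: small black folding loupe, closed, lying flat: two flat oval-ended covers with the pale lens body between them, 46 x 32 x 15 mm; origin at the centre of its underside, x along the 46 mm length, y along the 32 mm width, z up
- slab: thin sawn slab of pink stone with an uneven outline, 44 x 64 x 8 mm, lying flat; origin at the centre of its underside, y along the 64 mm length, z up; grasp it across the 44 mm width
- small_bottle: the smaller of the two loose screw-cap bottles: blue round body 38 mm across up to about 50 mm high, then a shoulder and a white ribbed cap 22 mm across, 80 mm high in all; stands on the round coaster at the start; origin at the centre of its underside, z up
- coaster: round black rubber coaster fixed to the bench, 92 mm across, flat, 4 mm thick; origin at the centre of its underside (at bench height), y along the line that joins it to the felt pad, z up
- pad: rectangular grey felt polishing pad on a plywood back, fixed to the bench, 80 x 110 mm, flat, 6 mm thick; origin at the centre of its underside (at bench height), y along its 110 mm length, which points at the coaster; the pad's and coaster's centres are 195 to 205 mm apart and either may be the left one
- tall_bottle: bystander: the larger white bottle with a black ribbed cap, 44 mm across, 98 mm high; origin at the centre of its underside; to be left alone
- rough_stone: bystander: chunky broken piece of pink stone, 42 x 64 x 24 mm; origin at the centre of its underside; to be left alone
Not all that is in view belongs to the job. There is more than one size of the loupe; the job needs the larger.

How it is judged (in metres and radians):
At the end, for the whole second after the job is handed in: Tin flat on the coaster, within 13 mm of its centre; loupe flat on the tin, within 14 mm of centre; slab flat on the pad, within 14 mm and 0.25 rad; small bottle upright on the bench, at most 115 mm from coaster and pad centres and 15 mm off their line; all four at rest (horizontal distance between tin and coaster below 0.013 m and height (world z) of tin between 0.001 and 0.009 m and angle between each of tin, slab, small_bottle's own z axis and vertical below 0.1 rad and horizontal distance between loupe and tin below 0.014 m and z of loupe in the frame of tin between 0.018 and 0.028 m and angle between loupe's own z axis and vertical below 0.15 rad and horizontal distance between slab and pad below 0.014 m and height (world z) of slab between 0.003 and 0.011 m and angle between the y axis of slab and the y axis of pad, either way round below 0.25 rad and horizontal distance between small_bottle and coaster below 0.115 m and horizontal distance between small_bottle and pad below 0.115 m and x of small_bottle in the frame of coaster between -0.015 and 0.015 m and height (world z) of small_bottle below 0.004 m and linear speed of each of tin, loupe, slab, small_bottle below 0.02 m/s); the robot touches nothing.
It fails at once if the tall white bottle is shifted by more than 20 mm or tipped over (distance of tall_bottle from where it was at the start of the episode above 0.02 m or angle between tall_bottle's own z axis and vertical above 0.3 rad).
It fails at once if the rough stone is shifted by more than 20 mm or tipped over (distance of rough_stone from where it was at the start of the episode above 0.02 m or angle between rough_stone's own z axis and vertical above 0.3 rad).
It also fails if it takes over 93 s, if anything falls off the work surface, if the arm or the gripper's body presses on something with over 40 N, if the wrist force passes 120 N, or if a joint passes its speed limit or range.

### The arm

A 6-joint arm with a two-finger parallel gripper is mounted at the origin on a cart in front of the work surface, level with it; the furniture and walls round the work are solid. World frame = base frame: x ahead of the robot, y to its left, z up, the work surface at z = 0. Lengths are in mm, angles in rad, forces in N, time in s.
With the tool pointing down it reaches from about 300 to 1000 mm from the base axis. Payload 5.1 kg.
Tool frame: the origin (TCP) lies midway between the tips of the shut fingers; the grasp point (between the pads) lies 19 mm behind it; z points along the fingers, y is the line along which they close (so a half turn about z gives the same grasp; the last joint's range is limited). The gripper opens to 95 mm and grips with 3 to 60 N. Pads are 20 mm wide; open, the fingers measure 119 mm over their backs; the gripper's body (75 mm by 180 mm) begins 59 mm behind the grasp point.
Start: joints at [-1.4, 0.124, 1.65, -0, 1.367, -0.083], TCP at [163.172, -629.174, 214.656] pointing down, gripper open.
Joint ranges: [-2.61, 2.61], [-1.02, 2.33], [0.03, 2.71], [-1.35, 4.49], [0.32, 2.68], [-2.91, 2.91]. Speed limits (rad/s): [2.57, 2.57, 3.14, 3.14, 3.14, 3.14].

### API

Orientations are given as a rotation vector (axis times angle).
In Python, from cell import read_state, read_camera, job_done gives the robot as it stands.
- The arm moves only by the tool send_rows, never from a script. Its argument "steps" is a list that holds one entry, the list of rows, each a list of 7 numbers: the turn, a rotation vector about the tool's x, y, z in degrees, then the shift along the tool's x, y, z in mm, then the opening, from 0 (shut) to 1 (fully open). A call has 1 to 12 rows; each row shifts and turns the commanded pose from where the row before left it, along the tool's axes as they then stand; what a row does not reach is not made up. A row lasts 1/10 s, in which the tool goes at most 50 mm and 8.59 degrees, less where a joint would pass 70% of its speed; a pose out of reach is approached as far as the arm can. A call with a gripper value outside its range is refused whole. The fingers move at their own pace and stop on an object; "newtons" is the grip in N (left out, the last holds). Time passes only in rows, so rows that do not move let the fingers close. It gives the time, the measured TCP pose, the force, the opening and the grip force at its end, in the units of the state.
- read_state(): the state, without advancing time (a new reading comes with each control period).
- read_camera(name): name is "scene" or "top"; returns a dict with "pixels" (384x512x3 uint8, red, green, blue), "depth" (384x512 float32, mm along the optical axis (not along the pixel's ray), 0 where there is no reading), "fx", "fy", "cx", "cy" (pixels), "dist_coeffs" ([k1, k2, p1, p2, k3] as OpenCV has them; the pictures are not rectified), "R" (3x3) and "t" (3): a world point X has camera coordinates R X + t. Camera axes: x right, y down, z forward; pixel columns grow to the right and rows downward; lengths in mm; the calibration is good to about 2 mm. A picture is of the moment at which its call begins.
- job_done(): hands the job in; it is judged then, once.
The state is a dict: "t": time; "qpos": joint angles; "joint_velocities": joint speeds; "tau": joint torques, N m; "position": TCP position; "orientation": TCP orientation; "ft_force": force on the tool from outside, world axes, zero at the start; "wrist_torque": the same for the moment, N m; "opening": finger opening in mm; "gripper_force": force on a finger pad.
Only numpy, scipy, OpenCV 4.12 (cv2) and the standard library are available. Lean on these libraries where they do the work, as an engineer would, in place of code of your own. Each camera call takes 0.05 s, during which the arm holds its last target. There are 200 camera calls.

## Working session

There is one attempt and no reset: what is moved stays moved. The work goes in short steps, Python scripts to look and compute and a tool call to move; the robot and the scene stay as the last step left them, time stands still between calls to the robot, and variables do not carry over. Pictures are saved under pics/ and viewed, at most 14 in all, crops included, and the job is handed in when it is done.

Besides the shell and the picture viewer there is one more tool, called after "Call:" as name(argument=value, ...) on one line, values as JSON. send_rows: Moves the arm, as the interface text tells. Its arguments: {"type":"object","properties":{"steps":{"type":"array","items":{"type":"array","items":{"type":"array","items":{"type":"number"}}}},"newtons":{"type":"number"}},"required":["steps"]}

```bash
mkdir -p pics; ls; python3 - <<'E'
from cell import *
import cv2,numpy as np,pickle
s=read_state();print(s)
for n in("top","scene"):
    c=read_camera(n);pickle.dump(c,open(f"{n}0.pkl","wb"))
    cv2.imwrite(f"pics/{n}0.png",cv2.resize(c["pixels"][:,:,::-1],None,fx=1.5,fy=1.5,interpolation=cv2.INTER_CUBIC))
    print(n,c["R"],c["t"],c["fx"],c["fy"],c["cx"],c["cy"],c["dist_coeffs"])
E
```

```text
pics
{'t': 0.0, 'qpos': array([-1.39963906e+00,  1.24453493e-01,  1.65167466e+00, -8.26617528e-06,
        1.36749059e+00, -8.25877796e-02]), 'joint_velocities': array([-0.00052474, -0.00118993, -0.00054117,  0.00089683,  0.00195414,
        0.00109505]), 'tau': array([ 2.46526091e-03, -4.17601490e+01, -3.59928453e+01,  7.76118762e-02,
        4.93528205e-02, -1.93555034e-04]), 'position': array([ 163.03742948, -628.55667145,  213.42006056]), 'orientation': array([-3.11433420e+00, -3.97259882e-01,  1.53496636e-04]), 'ft_force': array([-0.79117963,  0.01820957, -0.32786291]), 'wrist_torque': array([ 0.01899849, -0.04796165,  0.06346744]), 'gripper_force': 0.0, 'opening': 94.93865036785704}
top [[-2.41894875e-04 -9.99287755e-01  3.77349174e-02]
 [-9.87943396e-01 -5.60313604e-03 -1.54714097e-01]
 [ 1.54815337e-01 -3.73173870e-02 -9.87238383e-01]] [-370.8484423   459.51365692  820.4711855 ] 413.6418192281858 413.6418192281858 257.988923083061 197.42629259974484 [-0.03599052  0.          0.          0.          0.        ]
scene [[-0.9141896  -0.40524273 -0.00597476]
 [-0.29888552  0.68406771 -0.66537118]
 [ 0.27372397 -0.60648964 -0.74648878]] [276.47106252 416.00455052 580.6230669 ] 489.343471803638 489.343471803638 265.64090090458865 194.39234378836343 [-0.02064211  0.          0.          0.          0.        ]
```

View pics/top0.png

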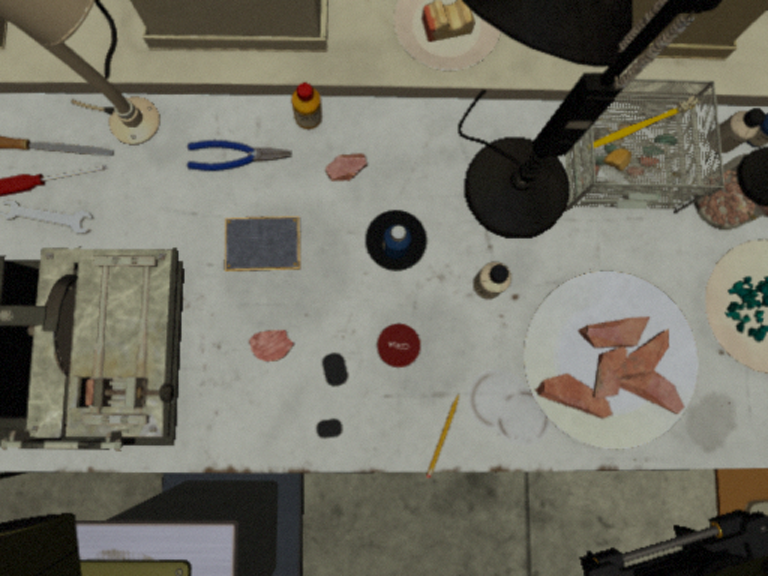

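View pics/scene0.png

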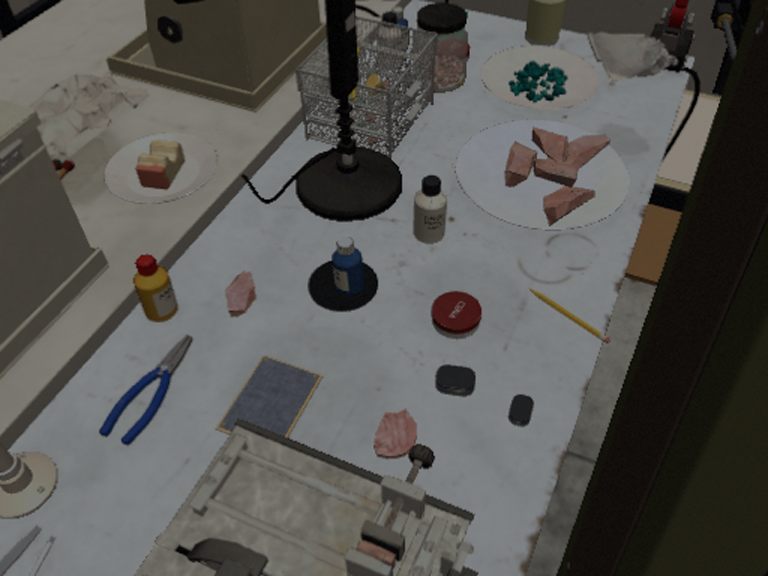

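Top view (1.5x pixels): pad (262,244), coaster (396,240) with the blue bottle on it, tall bottle (492,280), tin (398,345).
- Loupe candidates: (335,369) and (329,428). The first is larger.
- Pink stone candidates: (271,345), (346,166), and pieces on the plate at about (615,370) and in the saw at (90,390).

I'll settle these by size and height.

```bash
cat > h.py <<'E'
import cv2,numpy as np,pickle
def cloud(c):
    h,w=c["depth"].shape
    u,v=np.meshgrid(np.arange(w),np.arange(h))
    K=np.array([[c["fx"],0,c["cx"]],[0,c["fy"],c["cy"]],[0,0,1]])
    p=cv2.undistortPoints(np.stack([u,v],-1).reshape(-1,1,2).astype(np.float64),K,np.array(c["dist_coeffs"],float)).reshape(h,w,2)
    X=np.dstack([p,np.ones((h,w))])*c["depth"][...,None]
    return (X-np.asarray(c["t"]))@np.asarray(c["R"]), np.dstack([p,np.ones((h,w))])
def onplane(c,ray,z):
    R=np.asarray(c["R"]);o=-R.T@np.asarray(c["t"]);d=ray@R
    return o+d*((z-o[2])/d[...,2])[...,None]
def rect(P):  # minAreaRect of xy points
    return cv2.minAreaRect(P[:,:2].astype(np.float32))
E
python3 - <<'E'
from h import *
c=pickle.load(open("top0.pkl","rb"));W,ray=cloud(c);hsv=cv2.cvtColor(c["pixels"],cv2.COLOR_RGB2HSV);H,S,V=cv2.split(hsv)
print("bench z",np.median(W[200:215,215:225,2]),np.median(W[260:280,150:170,2]))
def blob(name,u,v,mask,z,r=40):
    n,l,st,ce=cv2.connectedComponentsWithStats(mask.astype(np.uint8));k=l[int(v/1.5),int(u/1.5)]
    m=l==k;P=onplane(c,ray[m],z);print(name,k,m.sum(),"bbox",st[k][:4],"rect",np.round(rect(P)[0]),np.round(rect(P)[1]),round(rect(P)[2],1),"mean",P.mean(0).round(1),"zq",np.percentile(W[m][:,2],[5,50,95]).round(1))
pink=(S>60)&((H<12)|(H>170))
for n,u,v in(("pinkA",271,345),("pinkB",346,166)): blob(n,u,v,pink,8)
blob("tin",380,345,pink,22)
dark=V<90
for n,u,v,z in(("loupeL",335,369,15),("loupeS",329,428,12),("coaster",380,255,4),("tallcap",499,272,98),("lampbase",490,190,10),("padfelt",262,250,6)): blob(n,u,v,(V<110) if n[0]=='p' else dark,z)
m=(W[...,2]>68)&(W[...,2]<90)&(np.hypot(*(np.indices(V.shape)-np.array([156,265])[:,None,None]))<20);print("blue cap",W[m].mean(0),m.sum())
# heights map > 60
a=np.clip(W[...,2],0,400);cv2.imwrite("pics/h.png",cv2.applyColorMap((a/400*255).astype(np.uint8),cv2.COLORMAP_JET))
im=c["pixels"][:,:,::-1];cv2.imwrite("pics/crop0.png",cv2.resize(im[95:300,140:345],(800,600)[1:]+(600,),interpolation=cv2.INTER_CUBIC))
E
```

```text
bench z 0.18971928177612402 0.017293573686193286
pinkA 722 460 bbox [166 220  30  21] rect [ 396. -206.] [45. 58.] 18.8 mean [ 395.5 -204.3    8. ] zq [ 5.3  7.8 10.5]
pinkB 415 337 bbox [217 103  27  17] rect [ 662. -308.] [38. 58.] 0.8 mean [ 662.4 -308.5    8. ] zq [11.6 20.1 24.3]
tin 714 662 bbox [251 216  29  29] rect [ 394. -385.] [59. 59.] 0.1 mean [ 394.5 -385.9   22. ] zq [19.1 21.8 24.1]
loupeL 133 283 bbox [215 236  17  21] rect [ 361. -296.] [44. 31.] 14.6 mean [ 360.9 -296.5   15. ] zq [12.6 15.  17.6]
loupeS 142 173 bbox [211 279  17  13] rect [ 279. -289.] [24. 34.] 8.0 mean [ 279.2 -289.3   12. ] zq [ 8.8 11.5 14. ]
coaster 111 1233 bbox [244 140  41  41] rect [ 552. -384.] [90. 90.] 44.7 mean [ 550.6 -383.4    4. ] zq [ 1.7  4.9 65. ]
tallcap 121 133 bbox [326 176  13  13] rect [ 484. -514.] [24. 24.] 0.4 mean [ 483.2 -514.4   98. ] zq [ 84.7  97.2 100.3]
lampbase 3 13444 bbox [198   0 314 159] rect [ 817. -647.] [379. 742.] 32.6 mean [ 793.6 -658.5   10. ] zq [ -3.3 142.7 432.6]
padfelt 72 1541 bbox [151 145  48  34] rect [ 545. -188.] [ 75. 102.] 2.4 mean [ 544.6 -186.8    6. ] zq [3.8 6.4 8.8]
blue cap [ 540.78359365 -381.23516475   82.13798866] 93
```

View pics/crop0.png

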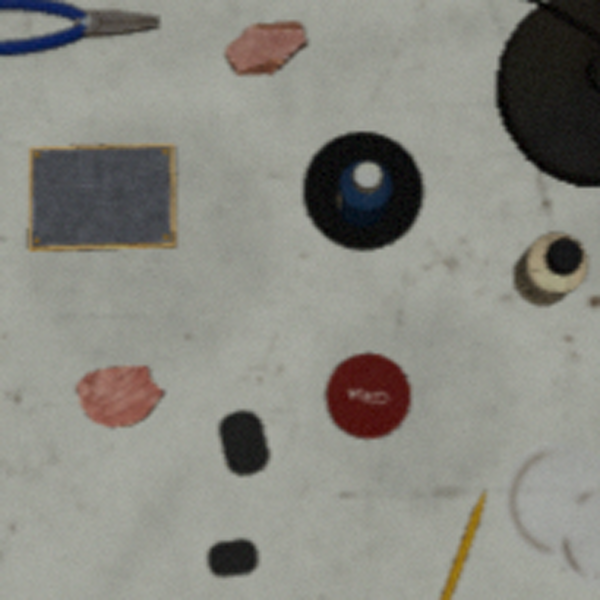

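View pics/h.png

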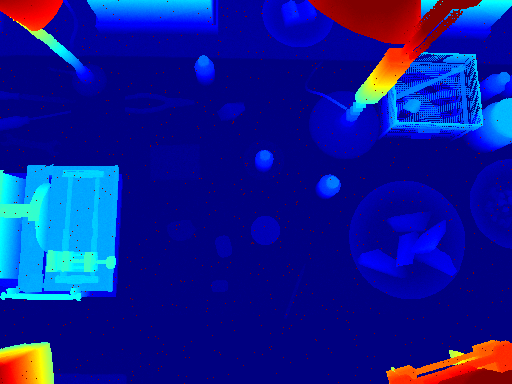

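The crop shows the flat 8 mm slab at (120,396), the 24 mm rough stone at (265,48), the larger 44x31 loupe at (244,442) and the smaller loupe at (233,558). So the slab is pinkA, the loupe is loupeL, and the plate and saw pieces are ignored. Next I'll refine the slab angle and cross-check with the scene camera.

```bash
python3 - <<'E'
from h import *
from scipy.spatial.transform import Rotation as Ro
def proj(c,X):
    p=c["R"]@np.array(X)+c["t"];return c["fx"]*p[0]/p[2]+c["cx"],c["fy"]*p[1]/p[2]+c["cy"]
for n in("top","scene"):
    c=pickle.load(open(n+"0.pkl","rb"));W,ray=cloud(c);H,S,V=cv2.split(cv2.cvtColor(c["pixels"],cv2.COLOR_RGB2HSV));print(n)
    for name,X,mask,z in(("slab",(396,-206,8),(S>35)&((H<14)|(H>168)),8),("tin",(394,-372,22),(S>90)&((H<12)|(H>170)),22),("loupe",(361,-296,15),V<75,15),("coaster",(520,-400,4),V<75,4),("felt",(545,-187,6),V<110,6)):
        u,v=proj(c,X);l=cv2.connectedComponents(mask.astype(np.uint8))[1];k=l[int(v+.5),int(u+.5)];m=l==k
        P=onplane(c,ray[m],z);r=rect(P);w,vv=np.linalg.eigh(np.cov(P[:,:2].T));a=np.degrees(np.arctan2(vv[1,1],vv[0,1]))
        print(name,k,m.sum(),np.round(r[0],1),np.round(r[1],1),round(r[2],1),"mean",P.mean(0)[:2].round(1),"long axis",round(a%180,1),"sig",np.sqrt(w).round(1))
    for nm,cx,cy,z0,z1,rr in(("cap",543,-382,78,92,22),("body",543,-382,15,50,30),("tallcap",484,-514,93,103,25)):
        m=(np.hypot(W[...,0]-cx,W[...,1]-cy)<rr)&(W[...,2]>z0)&(W[...,2]<z1);print(nm,m.sum(),W[m].mean(0).round(1),W[m].min(0).round(),W[m].max(0).round())
    m=(W[...,0]>250)&(W[...,0]<700)&(W[...,1]>-120)&(W[...,1]<200)&(W[...,2]>40)
    if m.any():print("saw",W[m].min(0).round(),np.percentile(W[m][:,2],[50,95,99.5]).round())
E
```

```text
top
slab 941 485 [ 394.7 -205.3] [42.7 61.9] 0.2 mean [ 395.5 -204.5] long axis 93.7 sig [11.5 15.4]
tin 438 633 [ 394.3 -386.3] [59.2 57.2] 0.1 mean [ 394.4 -386.2] long axis 175.6 sig [15.  15.4]
loupe 161 274 [ 360.7 -296.7] [43.9 30.1] 13.1 mean [ 360.8 -296.6] long axis 15.5 sig [ 8.3 11.8]
coaster 85 1207 [ 552.1 -383.5] [88.9 86.7] 0.3 mean [ 550.6 -383.3] long axis 173.7 sig [23.1 23.3]
felt 72 1541 [ 544.8 -187.5] [ 75.  102.2] 2.4 mean [ 544.6 -186.8] long axis 91.8 sig [21.3 29.6]
cap 79 [ 541.7 -381.4   83.5] [ 532. -393.   78.] [ 551. -372.   88.]
body 68 [ 526.6 -378.8   33.4] [ 522. -399.   17.] [ 537. -363.   50.]
tallcap 111 [ 484.2 -515.2   97.6] [ 473. -527.   94.] [ 496. -505.  102.]
saw [ 259. -115.   40.] [118. 352. 378.]
scene
slab 673 723 [ 395.9 -200.7] [45.7 60.5] 23.0 mean [ 394.4 -199.3] long axis 99.3 sig [11.6 15.6]
tin 0 190786 [ 593.7 -551.7] [1516.4 1133.7] 23.2 mean [ 526.4 -433.6] long axis 127.6 sig [298.3 316.5]
loupe 115 473 [ 359.9 -288.4] [45.5 40.9] 15.8 mean [ 359.5 -288.4] long axis 15.7 sig [11.1 12.3]
coaster 91 1435 [ 558.  -384.8] [ 92.  110.6] 55.4 mean [ 551.9 -383.1] long axis 111.4 sig [22.1 27.9]
felt 148 11431 [ 463.9 -143.5] [332.4 260.5] 23.9 mean [457.9 -96.4] long axis 172.2 sig [61.5 84.6]
cap 81 [ 542.2 -378.8   81.9] [ 533. -392.   78.] [ 553. -371.   85.]
body 260 [ 534.1 -367.7   32.7] [ 521. -389.   15.] [ 557. -358.   50.]
tallcap 83 [ 483.4 -513.3   96.3] [ 473. -526.   93.] [ 496. -503.   99.]
saw [ 260. -113.   40.] [117. 171. 174.]
```

Call:
send_rows(steps=[[[0,0,-8,0,0,0,1],[0,0,-8,0,0,0,1],[0,0,-8,0,0,0,1],[0,0,-8,0,0,0,1],[0,0,-8,0,0,0,1],[0,0,-8,0,0,0,1],[0,0,-8,0,0,0,1],[0,0,-8,0,0,0,1],[0,0,-8,0,0,0,1],[0,0,-3.46,0,0,0,1],[0,0,0,0,0,0,1]]], newtons=20)

```text
t: 1.2
position: [163.1, -628.8, 214.0]
orientation: [-2.221, -2.221, -0.001]
ft_force: [0.0, -0.0, 0.2]
opening: 95.2
gripper_force: 0.0
```

Call:
send_rows(steps=[[[0,0,0,20,31,0,1],[0,0,0,20,31,0,1],[0,0,0,20,31,0,1],[0,0,0,20,31,0,1],[0,0,0,20,31,0,1],[0,0,0,20,31,0,1],[0,0,0,20,31,0,1],[0,0,0,20,31,0,1],[0,0,0,20,31,0,1],[0,0,0,20,31,0,1],[0,0,0,20,31,0,1],[0,0,0,20,31,0,1]]])

```text
t: 2.4
position: [536.2, -388.0, 214.3]
orientation: [-2.223, -2.219, 0.0]
ft_force: [0.5, -0.8, 0.1]
opening: 95.0
gripper_force: 0.0
```

Call:
send_rows(steps=[[[0,0,0,7,7,0,1],[0,0,0,0,0,0,1],[0,0,0,0,0,0,1],[0,0,0,0,0,0,1]]])

```text
t: 2.8
position: [541.1, -383.1, 214.6]
orientation: [-2.223, -2.219, 0.001]
ft_force: [1.1, 1.3, -0.0]
opening: 94.9
gripper_force: 0.0
```

Call:
send_rows(steps=[[[0,0,0,0,0,30,1],[0,0,0,0,0,30,1],[0,0,0,0,0,30,1],[0,0,0,0,0,30,1],[0,0,0,0,0,30,1],[0,0,0,0,0,20,1],[0,0,0,0,0,18,1],[0,0,0,0,0,10,1],[0,0,0,0,0,0,1]]])

```text
t: 3.7
position: [541.0, -382.0, 15.1]
orientation: [-2.221, -2.219, 0.0]
ft_force: [-1.1, -0.3, -0.2]
opening: 94.7
gripper_force: 0.0
```

Call:
send_rows(steps=[[[0,0,0,0,0,0,0.6],[0,0,0,0,0,0,0.45],[0,0,0,0,0,0,0.3],[0,0,0,0,0,0,0.3],[0,0,0,0,0,0,0.3],[0,0,0,0,0,0,0.3],[0,0,0,0,0,0,0.3],[0,0,0,0,0,0,0.3]]])

```text
t: 4.5
position: [542.2, -382.1, 16.7]
orientation: [2.221, 2.221, 0.0]
ft_force: [0.4, -0.0, 0.3]
opening: 37.1
gripper_force: 20.0
```

Call:
send_rows(steps=[[[0,0,0,0,0,-10,0.3],[0,0,0,0,0,-20,0.3],[0,0,0,0,0,-10,0.3],[0,0,0,12,1,0,0.3],[0,0,0,24,1,0,0.3],[0,0,0,24,2,0,0.3],[0,0,0,24,2,0,0.3],[0,0,0,12,0,0,0.3],[0,0,0,0,0,0,0.3],[0,0,0,0,0,15,0.3],[0,0,0,0,0,15,0.3],[0,0,0,0,0,7,0.3]]])

```text
t: 5.7
position: [546.4, -286.0, 16.5]
orientation: [-2.22, -2.217, 0.002]
ft_force: [-0.5, -0.1, -1.8]
opening: 37.0
gripper_force: 20.0
```

Call:
send_rows(steps=[[[0,0,0,0,0,3.5,0.3],[0,0,0,0,0,2.5,0.3],[0,0,0,0,0,0.5,0.3],[0,0,0,0,0,0,0.3],[0,0,0,0,0,0,0.3]]])

```text
t: 6.2
position: [548.6, -286.4, 13.7]
orientation: [2.221, 2.221, 0.0]
ft_force: [0.3, -0.0, -0.7]
opening: 37.0
gripper_force: 20.0
```

Call:
send_rows(steps=[[[0,0,0,0,0,0.7,0.3],[0,0,0,0,0,0,0.3],[0,0,0,0,0,0,0.3]]])

```text
t: 6.5
position: [548.3, -286.2, 12.7]
orientation: [2.221, 2.221, 0.0]
ft_force: [0.1, 0.4, -0.1]
opening: 36.9
gripper_force: 20.0
```

Call:
send_rows(steps=[[[0,0,0,0,0,0,0.45],[0,0,0,0,0,0,0.55],[0,0,0,0,0,0,0.7],[0,0,0,0,0,0,0.8],[0,0,0,0,0,0,0.8],[0,0,0,0,0,-20,0.8],[0,0,0,0,0,-40,0.8],[0,0,0,0,0,-40,1],[0,0,0,0,0,-40,1],[0,0,0,0,0,-20,1]]])

```text
t: 7.5
position: [549.8, -287.2, 177.4]
orientation: [2.217, 2.217, 0.002]
ft_force: [0.2, -0.9, 0.9]
opening: 92.9
gripper_force: 0.0
```

Call:
send_rows(steps=[[[0,0,0,-20,-30,0,1],[0,0,0,-20,-31,0,1],[0,0,0,-20,-31,0,1],[0,0,0,-20,-31,0,1],[0,0,0,-20,-31,0,1],[0,0,0,0,0,40,1],[0,0,0,0,0,40,1],[0,0,0,0,0,40,1],[0,0,0,0,0,30,1],[0,0,0,0,0,12,1],[0,0,0,0,0,6,1],[0,0,0,0,0,0,1]]])

```text
t: 8.7
position: [394.5, -386.5, 4.9]
orientation: [2.221, 2.221, 0.0]
ft_force: [0.1, -0.3, -0.9]
opening: 94.9
gripper_force: 0.0
```

Call:
send_rows(steps=[[[0,0,0,0,0,0,0.8],[0,0,0,0,0,0,0.7],[0,0,0,0,0,0,0.6],[0,0,0,0,0,0,0.55],[0,0,0,0,0,0,0.55],[0,0,0,0,0,0,0.55],[0,0,0,0,0,0,0.55]]])

```text
t: 9.4
position: [394.6, -386.5, 5.0]
orientation: [2.221, 2.221, 0.0]
ft_force: [0.8, 0.4, 3.2]
opening: 61.4
gripper_force: 20.0
```

Call:
send_rows(steps=[[[0,0,0,0,0,-10,0.55],[0,0,0,0,0,-20,0.55],[0,0,0,0,0,-20,0.55],[0,0,0,0,15,0,0.55],[0,0,0,0,32,0,0.55],[0,0,0,1,32,0,0.55],[0,0,0,1,32,0,0.55],[0,0,0,1,32,0,0.55],[0,0,0,0,14.5,0,0.55],[0,0,0,0,0,20,0.55],[0,0,0,0,0,15,0.55],[0,0,0,0,0,8,0.55]]])

```text
t: 10.6
position: [549.8, -381.8, 8.5]
orientation: [-2.218, -2.218, 0.001]
ft_force: [-4.6, 2.1, 23.3]
opening: 61.4
gripper_force: 20.0
```

Call:
send_rows(steps=[[[0,0,0,0,0,2.5,0.55],[0,0,0,0,0,0.5,0.55],[0,0,0,0,0,0,0.55],[0,0,0,0,0,0,0.55]]])

```text
t: 11.0
position: [551.2, -383.3, 8.4]
orientation: [-2.222, -2.221, 0.0]
ft_force: [-0.8, 0.4, -0.4]
opening: 61.1
gripper_force: 20.0
```

Call:
send_rows(steps=[[[0,0,0,0,0,0,0.7],[0,0,0,0,0,0,0.8],[0,0,0,0,0,0,0.8],[0,0,0,0,0,-20,0.8],[0,0,0,0,0,-40,0.8],[0,0,0,0,0,-40,0.8],[0,0,0,0,0,-40,0.8],[0,0,0,0,0,-10,0.8],[0,0,0,0,0,0,0.8]]])

```text
t: 11.9
position: [553.0, -384.2, 161.5]
orientation: [2.217, 2.218, 0.001]
ft_force: [0.5, 0.4, -0.4]
opening: 76.1
gripper_force: 0.0
```

```bash
python3 - <<'E'
from h import *
from cell import *
print(read_state()["position"])
c=read_camera("scene");pickle.dump(c,open("scene1.pkl","wb"));d=read_camera("top");pickle.dump(d,open("top1.pkl","wb"))
W,ray=cloud(d);H,S,V=cv2.split(cv2.cvtColor(d["pixels"],cv2.COLOR_RGB2HSV))
for nm,cx,cy,z0,z1,rr in(("bottlecap",548,-286,75,92,22),("tin",552,-384,20,32,40),("slab",395,-205,4,13,45),("loupe",361,-296,8,20,40)):
    m=(np.hypot(W[...,0]-cx,W[...,1]-cy)<rr)&(W[...,2]>z0)&(W[...,2]<z1);print(nm,m.sum(),W[m].mean(0).round(1) if m.any() else "")
cv2.imwrite("pics/s1.png",np.hstack([c["pixels"],d["pixels"]])[60:330,:,::-1][:, :1024][:,112:912])
E
```

```text
[ 553.02431356 -384.21682079  161.54764265]
bottlecap 0 
tin 0 
slab 18 [ 386.2 -230.3    6.9]
loupe 296 [ 360.8 -297.1   14.9]
```

View pics/s1.png

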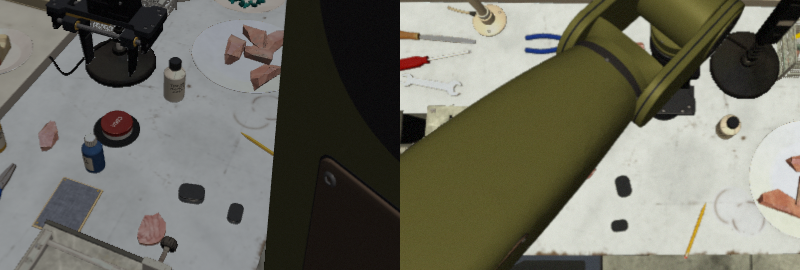

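The scene view shows the tin on the coaster at (116,125) and the bottle upright at (93,155). Both loupes and the slab are untouched. The loupe is next.

Call:
send_rows(steps=[[[0,0,0,17,-38,0,0.7],[0,0,0,17,-38,0,0.7],[0,0,0,17,-38,0,0.7],[0,0,0,17,-38,0,0.7],[0,0,0,18.5,-39,0,0.7]]])

```text
t: 12.5
position: [358.1, -294.8, 155.1]
orientation: [-2.217, -2.218, 0.0]
ft_force: [-0.1, 0.3, 1.5]
opening: 66.7
gripper_force: 0.0
```

Call:
send_rows(steps=[[[0,0,8.3,0,0,0,0.7],[0,0,8.3,0,0,0,0.7],[0,0,8.4,0,0,0,0.7],[0,0,8.3,0,0,0,0.7],[0,0,8.3,0,0,0,0.7],[0,0,8.4,0,0,0,0.7],[0,0,8.3,0,0,0,0.7],[0,0,8.3,0,0,0,0.7],[0,0,8.4,0,0,0,0.7],[0,0,0,0,0,0,0.7],[0,0,0,0,0,0,0.7]]])

```text
t: 13.6
position: [359.9, -295.9, 156.5]
orientation: [-3.111, -0.414, 0.003]
ft_force: [0.0, -0.4, 0.5]
opening: 66.7
gripper_force: 0.0
```

```bash
python3 - <<'E'
from cell import *
import numpy as np
from scipy.spatial.transform import Rotation as Ro
s=read_state();R=Ro.from_rotvec(s["orientation"]).as_matrix()
print(s["position"],R.round(3),R.T@(np.array([360.8,-296.7,3.5])-s["position"]))
E
```

```text
[ 359.90336916 -295.90339254  156.47216895] [[ 0.965  0.262 -0.002]
 [ 0.262 -0.965  0.003]
 [-0.002 -0.003 -1.   ]] [  0.91060718   1.47022583 152.96709527]
```

Call:
send_rows(steps=[[[0,0,0,0,0,40,0.7],[0,0,0,0,0,40,0.7],[0,0,0,0,0,40,0.7],[0,0,0,0,0,20,0.7],[0,0,0,0,0,10,0.7],[0,0,0,0,0,4,0.7],[0,0,0,0,0,0,0.5],[0,0,0,0,0,0,0.4],[0,0,0,0,0,0,0.25],[0,0,0,0,0,0,0.25],[0,0,0,0,0,0,0.25],[0,0,0,0,0,0,0.25]]], newtons=15)

```text
t: 14.8
position: [361.0, -297.0, 5.1]
orientation: [3.114, 0.41, 0.001]
ft_force: [-0.2, 0.0, 3.4]
opening: 30.8
gripper_force: 15.0
```

Call:
send_rows(steps=[[[0,0,0,0,0,-20,0.25],[0,0,0,0,0,-40,0.25],[0,0,0,0,0,-40,0.25],[0,0,0,16,13,0,0.25],[0,0,0,26,21,0,0.25],[0,0,0,26,21,0,0.25],[0,0,0,26,22,0,0.25],[0,0,0,26,22,0,0.25],[0,0,0,26,21,0,0.25],[0,0,0,16,13,0,0.25],[0,0,0,0,0,20,0.25],[0,0,0,0,0,0,0.25]]])

```text
t: 16.0
position: [550.2, -381.9, 80.9]
orientation: [-3.11, -0.41, 0.007]
ft_force: [-0.2, 0.8, -1.0]
opening: 30.7
gripper_force: 15.0
```

Call:
send_rows(steps=[[[0,0,0,0,0,20,0.25],[0,0,0,0,0,20,0.25],[0,0,0,0,0,10,0.25],[0,0,0,0,0,3,0.25],[0,0,0,0,0,0.7,0.25],[0,0,0,0,0,0,0.25],[0,0,0,0,0,0,0.25]]])

```text
t: 16.7
position: [552.1, -383.6, 31.8]
orientation: [3.113, 0.41, 0.002]
ft_force: [0.2, -1.0, -0.1]
opening: 30.8
gripper_force: 15.0
```

Call:
send_rows(steps=[[[0,0,0,0,0,0,0.4],[0,0,0,0,0,0,0.5],[0,0,0,0,0,0,0.5],[0,0,0,0,0,-15,0.5],[0,0,0,0,0,-35,0.6],[0,0,0,0,0,-40,0.8],[0,0,0,0,0,-30,0.8]]])

```text
t: 17.4
position: [552.4, -383.8, 154.9]
orientation: [3.112, 0.41, 0.004]
ft_force: [1.0, -0.0, 0.8]
opening: 66.2
gripper_force: 0.0
```

Call:
send_rows(steps=[[[0,0,-8,0,0,0,0.8],[0,0,-8,0,0,0,0.8],[0,0,-8,0,0,0,0.8],[0,0,-8,0,0,0,0.8],[0,0,-8,0,0,0,0.8],[0,0,-8,0,0,0,0.8],[0,0,-8,0,0,0,0.8],[0,0,-8,0,0,0,0.8],[0,0,-8,0,0,0,0.8],[0,0,-7,0,0,0,0.8],[0,0,0,0,0,0,0.8]]])

```text
t: 18.5
position: [551.8, -383.4, 152.1]
orientation: [2.142, 2.296, 0.0]
ft_force: [1.5, 0.2, 0.5]
opening: 75.8
gripper_force: 0.0
```

Call:
send_rows(steps=[[[0,0,0,31,-24,0,0.8],[0,0,0,31,-24,0,0.8],[0,0,0,32,-24,0,0.8],[0,0,0,32,-24,0,0.8],[0,0,0,32,-24,0,0.8],[0,0,0,31,-24,0,0.8],[0,0,0,0,0,0,0.8],[0,0,0,0,0,0,0.8]]])

```text
t: 19.3
position: [394.9, -204.7, 151.7]
orientation: [2.142, 2.294, 0.0]
ft_force: [1.0, -0.4, -0.2]
opening: 75.7
gripper_force: 0.0
```

```bash
python3 - <<'E'
from h import *
from cell import *
s=read_state();print(s["position"],s["orientation"],s["qpos"])
c=read_camera("scene");d=read_camera("top")
W,ray=cloud(c)
for nm,cx,cy,z0,z1,rr in(("tin",552,-384,20,29,45),("loupe",552,-384,36,50,40)):
    m=(np.hypot(W[...,0]-cx,W[...,1]-cy)<rr)&(W[...,2]>z0)&(W[...,2]<z1);print(nm,m.sum(),W[m].mean(0).round(1) if m.any() else "")
cv2.imwrite("pics/s2.png",np.hstack([c["pixels"],d["pixels"]])[60:330,:,::-1][:,112:912])
E
```

```text
[ 394.90648472 -204.65193251  151.717398  ] [2.14234828e+00 2.29439757e+00 4.71586525e-04] [-5.98871230e-01 -3.06577981e-01  2.15813731e+00 -8.52851629e-05
  1.28751886e+00 -6.67361590e-01]
tin 4 [ 528.3 -392.6   24.6]
loupe 9 [ 567.3 -381.4   40.2]
```

View pics/s2.png

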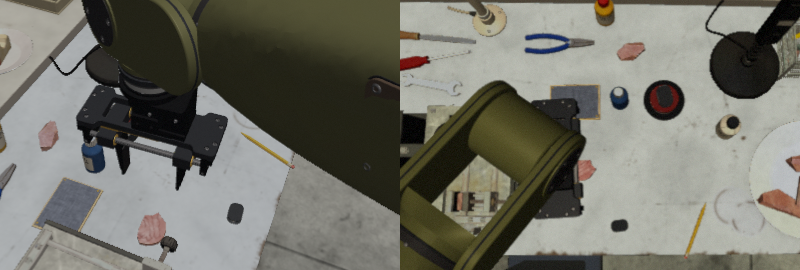

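The top view shows the loupe centred on the tin at (663,99), the bottle between coaster and pad at (619,97), and the gripper over the slab.

Call:
send_rows(steps=[[[0,0,0,0,0,40,0.8],[0,0,0,0,0,40,0.8],[0,0,0,0,0,30,0.8],[0,0,0,0,0,20,0.8],[0,0,0,0,0,12,0.8],[0,0,0,0,0,6,0.8],[0,0,0,0,0,0,0.8]]])

```text
t: 20.1
position: [395.1, -205.1, 2.6]
orientation: [-2.143, -2.297, 0.0]
ft_force: [-0.1, -0.8, 0.9]
opening: 76.3
gripper_force: 0.0
```

Call:
send_rows(steps=[[[0,0,0,0,0,0,0.7],[0,0,0,0,0,0,0.6],[0,0,0,0,0,0,0.5],[0,0,0,0,0,0,0.3],[0,0,0,0,0,0,0.3],[0,0,0,0,0,0,0.3],[0,0,0,0,0,0,0.3],[0,0,0,0,0,0,0.3]]])

```text
t: 20.9
position: [395.1, -204.9, 3.2]
orientation: [2.142, 2.297, 0.0]
ft_force: [-0.3, 0.2, 3.7]
opening: 42.6
gripper_force: 15.0
```

Call:
send_rows(steps=[[[0,0,0,0,0,-10,0.3],[0,0,0,0,0,-20,0.3],[0,0,0,0,0,-20,0.3],[0,0,0,1,15,0,0.3],[0,0,0,1,30,0,0.3],[0,0,0,1,30,0,0.3],[0,0,0,2,30,0,0.3],[0,0,0,1,30,0,0.3],[0,0,0,1,16,0,0.3],[0,0,2,0,0,10,0.3],[0,0,0,0,0,15,0.3],[0,0,0,0,0,10,0.3]]])

```text
t: 22.1
position: [543.6, -186.7, 16.0]
orientation: [-2.18, -2.259, 0.002]
ft_force: [0.2, 0.7, -0.7]
opening: 42.8
gripper_force: 15.0
```

Call:
send_rows(steps=[[[0,0,0,0,0,6,0.3],[0,0,0,0,0,2,0.3],[0,0,0,0,0,0.7,0.3],[0,0,0,0,0,0,0.3],[0,0,0,0,0,0,0.3]]])

```text
t: 22.6
position: [545.2, -187.4, 9.3]
orientation: [2.182, 2.259, 0.001]
ft_force: [0.2, 0.7, 0.2]
opening: 43.1
gripper_force: 15.0
```

Now release, rise, and withdraw well clear so both cameras can see.

Call:
send_rows(steps=[[[0,0,0,0,0,0,0.5],[0,0,0,0,0,0,0.6],[0,0,0,0,0,0,0.6],[0,0,0,0,0,-15,0.6],[0,0,0,0,0,-45,0.6],[0,0,0,0,0,-50,0.6],[0,0,0,0,0,-50,0.6],[0,0,0,0,0,-50,0.6]]])

```text
t: 23.4
position: [544.7, -187.1, 222.5]
orientation: [2.181, 2.259, 0.001]
ft_force: [1.3, -0.1, 0.1]
opening: 57.3
gripper_force: 0.0
```

Call:
send_rows(steps=[[[0,0,0,-40,-20,0,0.6],[0,0,0,-40,-20,0,0.6],[0,0,0,-40,-20,0,0.6],[0,0,0,-40,-20,0,0.6],[0,0,0,-40,-20,0,0.6],[0,0,0,-40,-20,0,0.6],[0,0,0,-40,-20,0,0.6],[0,0,0,-40,-20,0,0.6],[0,0,0,-40,-20,0,0.6],[0,0,0,-20,-30,0,0.6],[0,0,0,-20,-30,0,0.6],[0,0,0,0,0,0,0.6]]])

```text
t: 24.6
position: [315.6, -597.8, 220.2]
orientation: [2.187, 2.254, -0.003]
ft_force: [0.6, 0.4, -0.2]
opening: 57.0
gripper_force: 0.0
```

```bash
python3 - <<'E'
from h import *
from cell import *
s=read_state();print(s["t"],s["position"])
c=read_camera("scene");d=read_camera("top");pickle.dump(d,open("top3.pkl","wb"))
W,ray=cloud(d);H,S,V=cv2.split(cv2.cvtColor(d["pixels"],cv2.COLOR_RGB2HSV))
for nm,cx,cy,z0,z1,rr in(("bottlecap",548,-286,76,92,22),("tallcap",484,-514,93,103,25),("loupe",552,-384,36,48,30)):
    m=(np.hypot(W[...,0]-cx,W[...,1]-cy)<rr)&(W[...,2]>z0)&(W[...,2]<z1);print(nm,m.sum(),W[m].mean(0).round(1) if m.any() else "")
pink=(S>35)&((H<14)|(H>168))
for nm,cx,cy,z,mk in(("slab",545,-187,14,pink),("tin",552,-384,26,(S>90)&((H<12)|(H>170))),("rough",662,-308,8,pink)):
    P=onplane(d,ray,z);m=mk&(np.hypot(P[...,0]-cx,P[...,1]-cy)<50);Q=P[m];w,v=np.linalg.eigh(np.cov(Q[:,:2].T))
    print(nm,m.sum(),np.round(rect(Q),1) if 0 else [np.round(x,1) for x in rect(Q)],np.degrees(np.arctan2(v[1,1],v[0,1]))%180,np.percentile(W[m][:,2],[10,50,90]).round(1))
cv2.imwrite("pics/s3.png",np.hstack([c["pixels"],d["pixels"]])[60:330,:,::-1][:,112:912])
E
```

```text
24.6 [ 315.5853814  -597.78177344  220.16606486]
bottlecap 71 [ 548.6 -287.8   79.8]
tallcap 109 [ 484.2 -515.5   97.5]
loupe 282 [ 551.8 -382.3   40.9]
slab 474 [array([ 543.5, -184.6]), array([49.8, 67.1]), np.float64(26.3)] 90.61234311514114 [11.  13.7 15.8]
tin 433 [array([ 547.8, -381.4]), array([64.8, 68.8]), np.float64(45.7)] 92.50882191774885 [ 5.7 25.4 27.9]
rough 371 [array([ 663.8, -308.8]), array([40. , 61.9]), np.float64(40.6)] 115.23164116668278 [11.4 19.6 23.4]
```

View pics/s3.png

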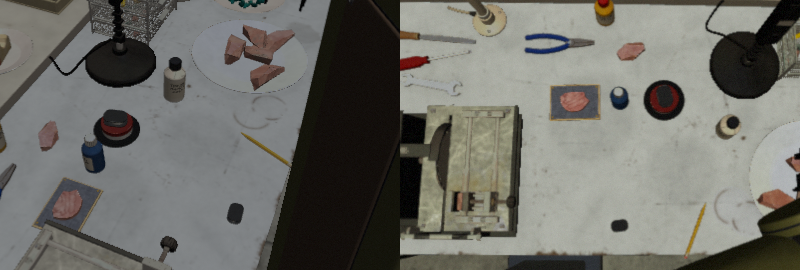

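The final view shows the slab centred on the pad at (574,101), the bottle at (619,97), and the loupe on the tin on the coaster at (663,99). The tall bottle and the rough stone haven't moved.

```bash
python3 -c "
from cell import *
print(job_done())"
```

```text
the job is handed in; nothing more can be done
None
```

I handed the job in at about 25 s, with no verdict returned. By camera, the bottle stands midway, the tin is on the coaster with the loupe on its lid, the slab lies on the pad, and the tall bottle and rough stone have not moved.

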